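# Wedge the dovetailed stop into the squaring jig

### The arm

A 7-joint arm with a two-finger parallel gripper is mounted at the origin on a cart in front of the work surface, level with it; the furniture and walls round the work are solid. World frame = base frame: x ahead of the robot, y to its left, z up, the work surface at z = 0. Lengths are in m, angles in rad, forces in N, time in s.
With the tool pointing down it reaches from about 0.4 to 0.85 m from the base axis. Payload 10.4 kg.
Tool frame: the origin (TCP) lies at the very end of the fingers, on their centre line; the grasp point (between the pads) lies 19 mm behind it; x points along the fingers, z is the direction in which the jaws open and shut, and the axes are right-handed (so a half turn about x gives the same grasp; the last joint's range is limited). The gripper opens to 85 mm and grips with 20 to 120 N. Pads are 22 mm wide; open, the fingers measure 114 mm over their backs; the gripper's body (76 mm by 85 mm) begins 54 mm behind the grasp point. The pads swing forward as they close: fully open they stand 13 mm farther back than shut.
Start: joints at [1.316, 0.332, -0.065, 1.46, 0.022, 1.35, -0.088], TCP at [0.144, -0.608, 0.231] pointing down, gripper open.
Joint ranges: [-2.6, 2.6], [-0.5, 2.12], [-1.47, 1.34], [0.16, 2.42], [-1.27, 4.41], [0.06, 2.06], [-2.6, 2.6]. Speed limits (rad/s): [2.22, 2.22, 2.79, 2.79, 3.14, 3.14, 3.14].

### API

Orientations are given as a unit quaternion [x, y, z, w].
In Python, from workcell import readout, camera, manip gives the robot as it stands.
- The arm moves only by the shell command python3 -m inch 'ROWS' [FORCE]. ROWS is JSON, a list of rows, each a list of 3 entries, a list of its own where there are three numbers: the turn, a rotation vector about the tool's x, y, z in degrees, then the shift along the tool's x, y, z in mm, then the closure, from 0 (fully open) to 1 (shut). In form: [[[wx, wy, wz], [dx, dy, dz], hand], ...]. A call has 1 to 10 rows; each row is the pose to reach, as a shift and turn from the pose measured when the call began, along the tool's axes at that moment; what a row does not reach only later rows make up. A row lasts 1/8 s, in which the tool goes at most 62.5 mm and 10.7 degrees, less where a joint would pass 70% of its speed; a pose out of reach is approached as far as the arm can. A call with a gripper value outside its range is refused whole. The fingers move at their own pace and stop on an object; FORCE is the grip in N (left out, the last holds). Time passes only in rows, so rows that repeat a pose let the fingers close. It gives the time, the measured TCP pose, the force and the opening at its end, in the units of the state.
- readout.get_obs(): the state, without advancing time (a new reading comes with each control period).
- camera(name): name is "scene" or "top" or "wrist"; returns a dict with "pixels" (400x640x3 uint8, red, green, blue), "range_z" (400x640 float32, m along the optical axis (not along the pixel's ray), 0 where there is no reading), "intrinsics" (3x3 intrinsics, pixels), "extrinsics" (4x4, takes a point from world to camera coordinates); the wrist camera has in their place "T_tool_cam" (4x4, takes a point from camera to tool coordinates, whose origin is the TCP and whose axes are the tool frame's). Camera axes: x right, y down, z forward; pixel columns grow to the right and rows downward; lengths in m; the calibration is good to about 2 mm. A picture is of the moment at which its call begins: read the wrist's pose just before it.
- manip.hand_in(): hands the job in, once; it reports no verdict.
The state is a dict: "clock": time; "joint_pos": joint angles; "joint_velocities": joint speeds; "tau": joint torques, N m; "position": TCP position; "ee_rot": TCP orientation; "ft_force": force on the tool from outside, world axes, zero at the start; "torque": the same for the moment, N m; "grip_width": opening from 0.0 (shut) to 1.0 (fully open).
Only numpy, scipy, OpenCV 4.12 (cv2) and the standard library are available. Lean on these libraries where they do the work, as an engineer would, in place of code of your own. Each camera call takes 0.05 s, during which the arm holds its last target.

### The job

Fit the stop to the card-squaring jig: pick up the blue metal stop by its red grip, set its foot flat on the jig's bare board in front of the wide mouth of the tapered way, narrow end toward the rails, and slide it along between the two dark rails until it wedges tight, its wide end about level with the rail ends. Then let go, leaving it there, and do not disturb the wooden wedge and the rubber-faced block that lie near by.

Things in the scene. Friction and masses are not known exactly. Their poses are not given: they have to be found in the camera images.
- stop_grip (a point): Centre of the loose stop's red grip: a block 28 (x) x 40 (y) x 46 mm high on the middle of a blue metal foot, 80 mm long (x), 14 high, tapering from 64 mm wide at the back (-x) to 40 at the narrow end (+x, white arrow), long sides undercut. Stop 60 mm high, about 0.2 kg, upright on the table; this point is 37 mm above its underside. x: narrow end, slides in first; z up.
- jig: Jig fixed to the table: plywood 12 mm thick, 128 wide, x -123 to 107 mm. Origin at table height below the way's mouth; x along the way, z up. Dark overhanging rails 14 mm high, x 0 to 90; gap 64 mm at x=0, narrowing 8.5 deg a side. Set the stop on bare board (grip centre x=-50). Wedged: grip centre near x=40, y=0, z=49; a 10-20 N last push with loosened fingers centres and wedges it by friction.
- knock_block: Bystander: wooden knocking block with black rubber faces, 51 x 110 x 50 mm (x, y, z), lying loose. Origin at the centre of its underside.
- beech_wedge: Bystander: plain beech wedge, 30 x 90 x 22 mm (x, y, z), lying loose. Origin at the centre of its underside.
Things that resemble listed ones, but are neither listed nor needed, are in the scene too. What is shaped like the part that bears stop_grip but yellow is not meant.

How it is judged:
By the outcome, as a careful person would: the job done as asked, in the order asked, and still so for the second after the job is handed in, with the robot touching nothing.
It also fails if it takes over 42 s, if anything falls off the work surface, if the arm or the gripper's body presses on something with over 40 N, if the wrist force passes 120 N, or if a joint passes its speed limit or range.

## Working session

There is one attempt and no reset: what is moved stays moved. The work goes in short steps, Python scripts to look and compute and a shell command to move; the robot and the scene stay as the last step left them, time stands still between calls to the robot, and variables do not carry over. Pictures are saved under pics/ and viewed, and the job is handed in when it is done.

```bash
ls; mkdir -p pics; cat > h.py <<'E'
import numpy as np,cv2
from workcell import readout,camera,manip
from scipy.spatial.transform import Rotation as R
def snap(n,f):
    c=camera(n); cv2.imwrite('pics/'+f+'.png',c['pixels'][:,:,::-1]); np.savez('pics/'+f+'.npz',**{k:np.array(v) for k,v in c.items()}); return c
E
python3 - <<'E'
from h import *
print(readout.get_obs())
for n in('scene','top'):
    c=snap(n,n+'0'); print(c['intrinsics'],c['extrinsics'])
E
```

```text
pics
{'clock': 0.0, 'joint_pos': array([ 1.31638276,  0.33287484, -0.0647261 ,  1.46094147,  0.02159858,
        1.34988872, -0.08850786]), 'joint_velocities': array([ 1.57421284e-03,  1.25183872e-03,  1.88534338e-03,  1.49032645e-03,
        2.12502457e-04, -8.18725150e-05,  3.19969336e-04]), 'tau': array([-6.34016924e-04, -6.25442719e+01,  4.82147885e-02, -3.91598332e+01,
        1.61087624e-02,  1.00320615e-02, -2.07365240e-06]), 'position': array([ 0.14351434, -0.60791668,  0.23051406]), 'ee_rot': array([ 0.43910618,  0.55488162, -0.43851571,  0.55407231]), 'ft_force': array([-0.87181752,  0.53083558,  0.05006506]), 'torque': array([ 0.00579997, -0.00044771,  0.01042112]), 'grip_width': 1.0026706817162072}
[[403.89308102   0.         317.47162789]
 [  0.         403.89308102 201.29449995]
 [  0.           0.           1.        ]] [[-0.46097798 -0.88727692  0.01545823  0.39418389]
 [-0.63803279  0.31927748 -0.70069683  0.33699876]
 [ 0.61677667 -0.33286867 -0.71329166  0.83914344]
 [ 0.          0.          0.          1.        ]]
[[477.14536655   0.         315.95742435]
 [  0.         477.14536655 199.18896058]
 [  0.           0.           1.        ]] [[ 0.00977481 -0.99994173 -0.00458136  0.16043395]
 [-0.97877043 -0.00862963 -0.20477786  0.5513054 ]
 [ 0.20472639  0.00648576 -0.97879775  1.2026072 ]
 [ 0.          0.          0.          1.        ]]
```

View pics/scene0.png

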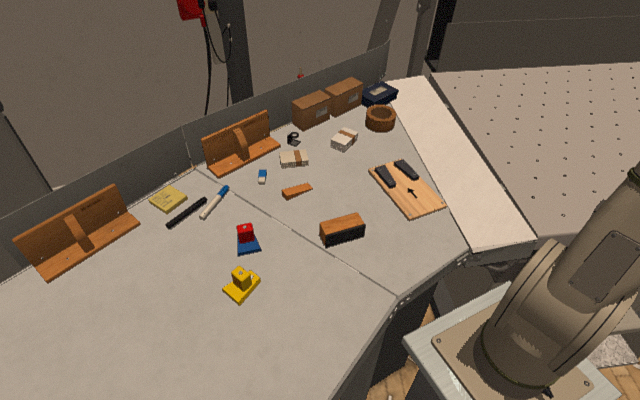

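View pics/top0.png

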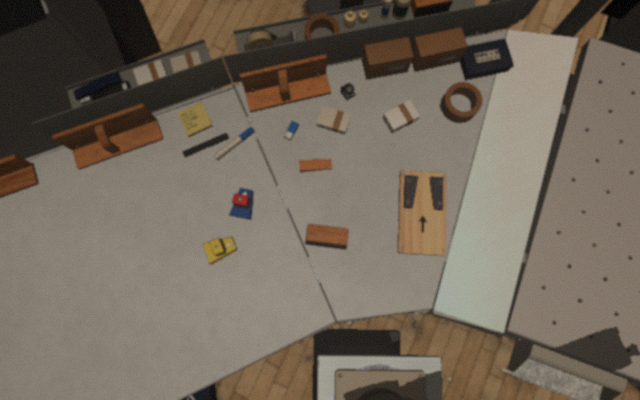

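In the top view, the stop (blue foot, red grip) is at about (242,203) and the yellow look-alike at (220,248). The jig is at (423,213), the knock block at (327,236) and the beech wedge at (315,165). There is also a small blue and white thing at (291,130). Next I'll measure and enlarge.

```bash
cat >> h.py <<'E'
def ray(c,uv,z):
    K=c['intrinsics'];T=c['extrinsics'];uv=np.atleast_2d(uv).astype(float)
    d=np.c_[(uv-[K[0,2],K[1,2]])/K[0,0],np.ones(len(uv))]@T[:3,:3]
    o=-T[:3,:3].T@T[:3,3]
    return o+d*((z-o[2])/d[:,2])[:,None]
def proj(c,p):
    K=c['intrinsics'];T=c['extrinsics'];q=np.atleast_2d(p)@T[:3,:3].T+T[:3,3];q=q@K.T;return q[:,:2]/q[:,2:]
E
python3 - <<'E'
from h import *
T=dict(np.load('pics/top0.npz')); S=dict(np.load('pics/scene0.npz'))
def cl(c,K):
    K=c['intrinsics'];v,u=np.mgrid[:400,:640];z=c['range_z'];E=c['extrinsics']
    P=np.stack([(u-K[0,2])/K[0,0]*z,(v-K[1,2])/K[1,1]*z,z],-1)
    return (P-E[:3,3])@E[:3,:3]
for nm,c,roi in(('top',T,(215,170,275,235)),('scene',S,(215,210,280,265))):
    h=cv2.cvtColor(c['pixels'],cv2.COLOR_RGB2HSV);P=cl(c,0)
    m=np.zeros((400,640),bool);m[roi[1]:roi[3],roi[0]:roi[2]]=1
    red=m&((h[...,0]<8)|(h[...,0]>172))&(h[...,1]>150)&(h[...,2]>60)
    blue=m&(h[...,0]>100)&(h[...,0]<130)&(h[...,1]>110)
    for n,k in(('red',red),('blue',blue)):
        vs,us=np.nonzero(k);print(nm,n,len(us),us.mean(),vs.mean())
        p=P[k];print(np.percentile(p,[5,50,95],axis=0).round(3))
        if n=='red': t=p[p[:,2]>np.percentile(p[:,2],90)-.006];print('topface',t.mean(0),len(t)); 
        r=cv2.minAreaRect(np.c_[us,vs].astype(np.float32)); b=cv2.boxPoints(r);print(b.round(1).tolist(), ray(c,b,.06 if n=='red' else .014)[:,:2].round(4).tolist())
# jig
P=cl(T,0);h=cv2.cvtColor(T['pixels'],cv2.COLOR_RGB2HSV)
roi=np.zeros((400,640),bool);roi[160:265,390:455]=1
wood=roi&(h[...,1]>70)&(h[...,0]>5)&(h[...,0]<25)&(h[...,2]>90)
dark=roi&(h[...,2]<75)
for n,k,z in(('wood',wood,.012),('dark',dark,.026)):
    cs,_=cv2.findContours(k.astype(np.uint8),cv2.RETR_EXTERNAL,cv2.CHAIN_APPROX_NONE)
    for q in cs:
        if cv2.contourArea(q)<60: continue
        r=cv2.minAreaRect(q);b=cv2.boxPoints(r);print(n,cv2.contourArea(q),b.round(1).tolist(),ray(T,b,z)[:,:2].round(4).tolist())
        a=cv2.approxPolyDP(q,2,True)[:,0];print('  poly',a.tolist(),ray(T,a,z)[:,:2].round(3).tolist())
im=T['pixels'][:,:,::-1]
a=cv2.resize(im[160:270,200:280],None,fx=5,fy=5,interpolation=cv2.INTER_CUBIC);b=cv2.resize(im[160:270,385:465],None,fx=5,fy=5,interpolation=cv2.INTER_CUBIC)
cv2.imwrite('pics/crop1.png',np.hstack([a,b]))
cv2.imwrite('pics/crop2.png',cv2.resize(S['pixels'][200:310,200:300,::-1],None,fx=5,fy=5,interpolation=cv2.INTER_CUBIC))
E
```

```text
top red 120 240.40833333333333 200.01666666666668
[[0.534 0.349 0.055]
 [0.545 0.363 0.059]
 [0.558 0.382 0.063]]
topface [0.54340719 0.36309851 0.07226564] 100
[[232.1999969482422, 203.10000610351562], [234.60000610351562, 193.39999389648438], [248.3000030517578, 196.8000030517578], [245.89999389648438, 206.5]] [[0.5369, 0.3859], [0.563, 0.3807], [0.5541, 0.3442], [0.5281, 0.3495]]
top blue 163 241.69325153374234 208.85276073619633
[[0.511 0.348 0.009]
 [0.524 0.368 0.013]
 [0.579 0.391 0.017]]
[[230.8000030517578, 213.8000030517578], [236.0, 188.1999969482422], [253.6999969482422, 191.6999969482422], [248.5, 217.3000030517578]] [[0.5163, 0.3968], [0.5878, 0.3861], [0.5783, 0.337], [0.507, 0.3483]]
scene red 268 245.21641791044777 232.69402985074626
[[0.53  0.354 0.021]
 [0.535 0.37  0.053]
 [0.555 0.387 0.061]]
topface [0.53834774 0.36991958 0.06494122] 125
[[236.0, 225.1999969482422], [251.0, 222.1999969482422], [254.60000610351562, 240.10000610351562], [239.60000610351562, 243.10000610351562]] [[0.5606, 0.3845], [0.5532, 0.3473], [0.4949, 0.3604], [0.5024, 0.396]]
scene blue 238 
[... 633 characters left out ...]
17, -0.055], [0.41, -0.177], [0.636, -0.19]]
dark 256.0 [[431.0, 209.0], [431.0, 177.0], [441.0, 177.0], [441.0, 209.0]] [[0.5321, -0.1444], [0.6211, -0.1479], [0.6213, -0.1751], [0.5323, -0.1713]]
  poly [[433, 177], [431, 185], [434, 206], [440, 209], [441, 178]] [[0.621, -0.153], [0.599, -0.147], [0.54, -0.153], [0.532, -0.169], [0.618, -0.175]]
dark 267.5 [[402.29998779296875, 206.6999969482422], [405.1000061035156, 175.5], [416.3999938964844, 176.5], [413.6000061035156, 207.6999969482422]] [[0.5378, -0.0673], [0.6248, -0.0774], [0.6221, -0.1081], [0.5353, -0.0976]]
  poly [[406, 176], [404, 205], [410, 207], [416, 177]] [[0.623, -0.08], [0.542, -0.072], [0.537, -0.088], [0.621, -0.107]]
```

View pics/crop1.png

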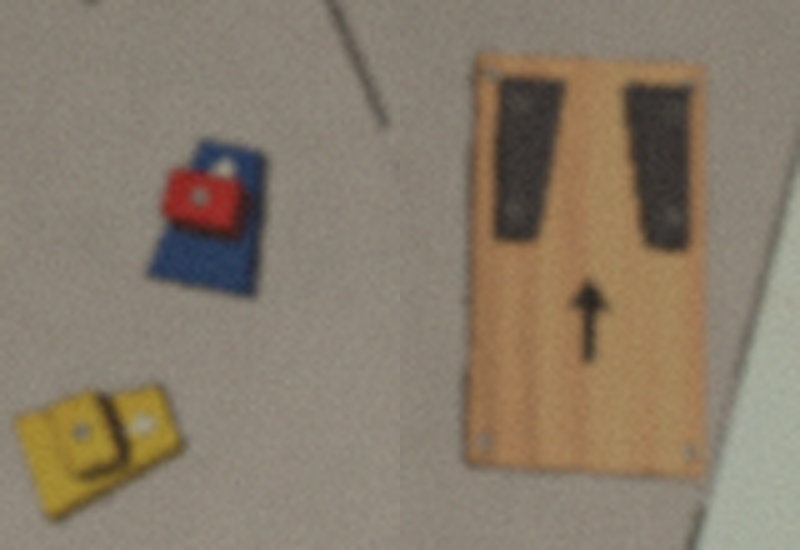

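View pics/crop2.png

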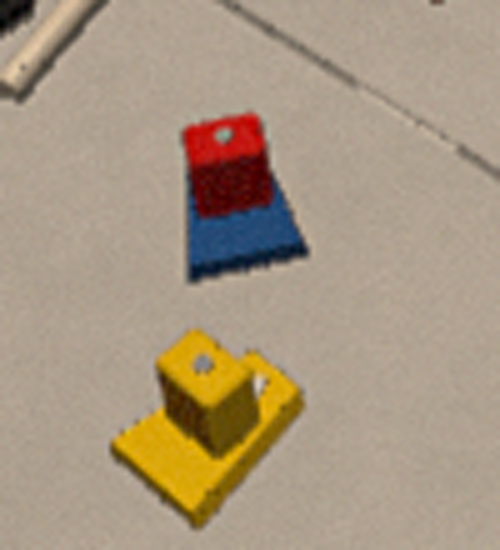

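The crops confirm which is which. The blue-footed, red-gripped stop is at top (242,203), with its white arrow pointing away from the robot. The yellow copy at (220,248) is not meant. The jig's arrow and mouth face +x from about (0.535,-0.124). I'll go past the jig first to look with the wrist camera.

```bash
cat >> h.py <<'E'
def yaw_goal(yaw,flip=False):
    # tool x down, tool z along (cos,sin) yaw
    z=np.array([np.cos(yaw),np.sin(yaw),0]); 
    if flip: z=-z
    x=np.array([0,0,-1.]); return np.c_[x,np.cross(z,x),z]
def rel(o,p,Rg):
    R0=R.from_quat(o['ee_rot']).as_matrix()
    return np.degrees(R.from_matrix(R0.T@Rg).as_rotvec()).round(1), (1000*R0.T@(np.array(p)-o['position'])).round(1)
E
python3 - <<'E'
from h import *
o=readout.get_obs();R0=R.from_quat(o['ee_rot']).as_matrix();print(R0.round(3))
for p,y in(((.48,-.3,.28),-3.5),((.46,-.13,.30),-3.5),((.545,.365,.2),-10)):
    for f in(0,1):print(p,f,rel(o,p,yaw_goal(np.radians(y),f)))
c=camera('wrist');print(c['T_tool_cam'].round(3))
E
```

```text
[[-0.     0.973  0.23 ]
 [ 0.001  0.23  -0.973]
 [-1.    -0.    -0.001]]
(0.48, -0.3, 0.28) 0 (array([-73.2,  -0.1,  -0. ]), array([ -49.1,  398.2, -222.5]))
(0.48, -0.3, 0.28) 1 (array([ 1.068e+02, -0.000e+00,  1.000e-01]), array([ -49.1,  398.2, -222.5]))
(0.46, -0.13, 0.3) 0 (array([-73.2,  -0.1,  -0. ]), array([ -68.9,  417.8, -392.5]))
(0.46, -0.13, 0.3) 1 (array([ 1.068e+02, -0.000e+00,  1.000e-01]), array([ -68.9,  417.8, -392.5]))
(0.545, 0.365, 0.2) 0 (array([-66.7,  -0.1,  -0. ]), array([  31.7,  614.3, -854.7]))
(0.545, 0.365, 0.2) 1 (array([ 1.133e+02, -0.000e+00,  1.000e-01]), array([  31.7,  614.3, -854.7]))
[[ 0.001 -0.305  0.952 -0.143]
 [-0.    -0.952 -0.305  0.079]
 [ 1.     0.    -0.001  0.001]
 [ 0.     0.     0.     1.   ]]
```

```bash
python3 -m inch '[[[-10,0,0],[-10,60,-35],0],[[-20,0,0],[-20,115,-65],0],[[-30,0,0],[-27,170,-95],0],[[-40,0,0],[-34,225,-125],0],[[-50,0,0],[-42,285,-160],0],[[-60,0,0],[-49,340,-195],0],[[-68,0,0],[-55,390,-230],0],[[-73.2,0,0],[-60,410,-285],0],[[-73.2,0,0],[-68,418,-340],0],[[-73.2,0,0],[-69,418,-392],0]]'
```

```text
clock: 1.4
position: [0.4605, -0.1278, 0.3003]
ee_rot: [0.022, 0.707, -0.021, 0.707]
ft_force: [0.4, 0.3, 0.5]
grip_width: 0.999
```

```bash
python3 -m inch '[[[0,0,0],[0,0,0],0],[[0,0,0],[0,0,0],0]]'; python3 - <<'E'
from h import *
o=readout.get_obs();print(o['clock'],o['position'],R.from_quat(o['ee_rot']).as_matrix().round(3),o['joint_pos'].round(2),o['ft_force'])
np.savez('pics/w1o.npz',p=o['position'],q=o['ee_rot']);snap('wrist','w1')
E
```

```text
clock: 1.65
position: [0.4604, -0.1282, 0.3003]
ee_rot: [0.021, 0.707, -0.021, 0.707]
ft_force: [0.2, -0.3, 0.3]
grip_width: 0.998
1.65 [ 0.46038735 -0.12824462  0.30028649] [[ 0.     0.06   0.998]
 [ 0.001  0.998 -0.06 ]
 [-1.     0.001  0.   ]] [ 0.79  0.01 -0.6   1.69  0.    1.44  0.12] [ 0.18553961 -0.29752351  0.25519347]
```

View pics/w1.png

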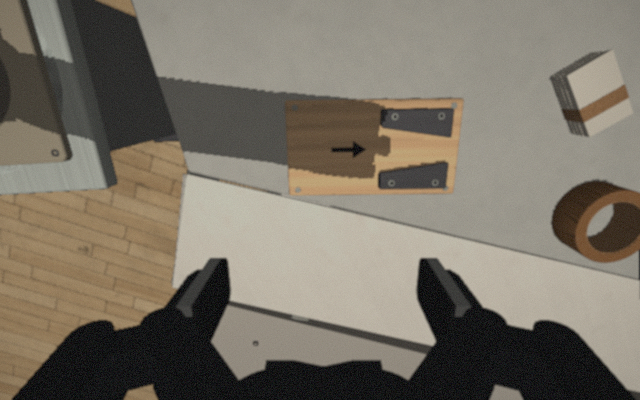

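The wrist view shows the whole jig: board (287..463, 98..194), rails at (382..453, 108..136) and (379..447, 162..189). I'll measure its corners.

```bash
cat >> h.py <<'E'
def wcam(name):
    c=dict(np.load('pics/'+name+'.npz'));o=np.load('pics/'+name+'o.npz')
    M=np.eye(4);M[:3,:3]=R.from_quat(o['q']).as_matrix();M[:3,3]=o['p'];c['extrinsics']=np.linalg.inv(M@c['T_tool_cam']);return c
def wsnap(f):
    o=readout.get_obs();np.savez('pics/'+f+'o.npz',p=o['position'],q=o['ee_rot']);snap('wrist',f);return wcam(f)
E
python3 - <<'E'
from h import *
c=wcam('w1');im=c['pixels'];h=cv2.cvtColor(im,cv2.COLOR_RGB2HSV)
roi=np.zeros((400,640),bool);roi[92:200,280:470]=1
wood=roi&(h[...,1]>90)
print(h[120,420],h[180,410],h[150,430],h[150,310],h[95,300],h[195,330])
g=np.array([ [382,108],[453,108],[447,162]])
cs,_=cv2.findContours(wood.astype(np.uint8),cv2.RETR_EXTERNAL,cv2.CHAIN_APPROX_NONE)
q=max(cs,key=cv2.contourArea);b=cv2.boxPoints(cv2.minAreaRect(q));print('board',b.tolist(),ray(c,b,.012)[:,:2].round(4).tolist(),ray(c,b.mean(0),.012))
cv2.imwrite('pics/crop3.png',cv2.resize(im[85:205,280:470,::-1],None,fx=4,fy=4,interpolation=cv2.INTER_CUBIC))
E
```

```text
[30  7 71] [168  18  70] [ 18  93 189] [14 89 97] [26 23 79] [ 18  49 156]
board [[284.952880859375, 100.27906799316406], [461.97515869140625, 98.03828430175781], [463.16741943359375, 192.22572326660156], [286.1451416015625, 194.4665069580078]] [[0.4165, -0.0546], [0.6418, -0.0653], [0.6523, -0.1914], [0.4061, -0.1799]] [[ 0.52929289 -0.1200166   0.012     ]]
```

View pics/crop3.png

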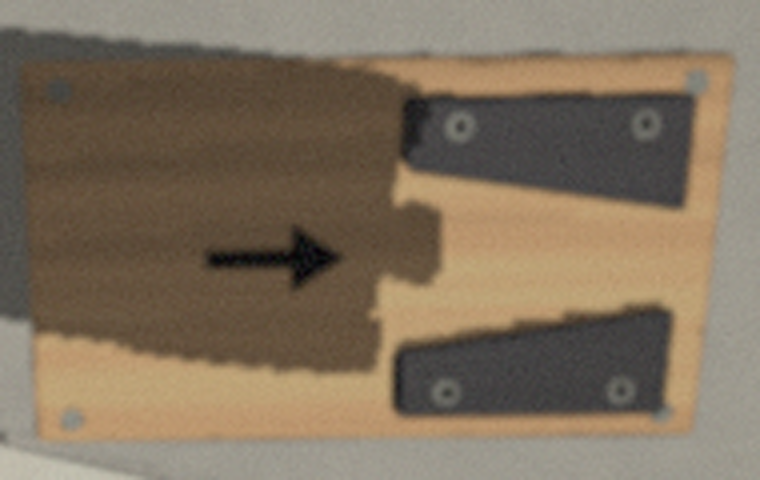

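```bash
python3 - <<'E'
from h import *
c=wcam('w1');C=lambda l:np.array(l)/4+[280,85]
b=ray(c,C([[22,58],[735,55],[692,432],[40,440]]),.012)[:,:2]
r=ray(c,C([[410,165],[688,207],[405,350],[670,308]]),.026)[:,:2]
a=ray(c,C([[207,260],[340,257]]),.012)[:,:2]
print(b.round(4),r.round(4),a.round(4),sep='\n')
print('sides',[np.linalg.norm(b[i]-b[(i+1)%4]).round(4) for i in range(4)])
ang=lambda d:np.degrees(np.arctan2(d[1],d[0])).round(2)
print('yaws',ang(b[1]-b[0]),ang(b[2]-b[3]),ang(b[0]-b[3])-90,ang(b[1]-b[2])-90,'arrow',ang(a[1]-a[0]),'rails',ang(r[1]-r[0])+8.5,ang(r[3]-r[2])-8.5)
ctr=b.mean(0);y=np.radians(-3.4);d=np.array([np.cos(y),np.sin(y)]);print('origin from board',ctr+.008*d)
print('gaps',np.linalg.norm(r[0]-r[2]),np.linalg.norm(r[1]-r[3]),'mouth mid',(r[0]+r[2])/2,'far mid',(r[1]+r[3])/2, ang((r[1]+r[3]-r[0]-r[2])))
# depth check
z=c['range_z']
for u,v in((430,150),(420,118),(300,180)):
  zz=z[v,u];K=c['intrinsics'];p=np.array([(u-K[0,2])/K[0,0]*zz,(v-K[1,2])/K[0,0]*zz,zz]);E=c['extrinsics'];print((E[:3,:3].T@(p-E[:3,3])).round(4))
E
```

```text
[[ 0.4173 -0.0537]
 [ 0.6441 -0.0663]
 [ 0.6383 -0.1917]
 [ 0.4114 -0.181 ]]
[[ 0.5382 -0.0931]
 [ 0.6267 -0.1116]
 [ 0.5363 -0.153 ]
 [ 0.6228 -0.1441]]
[[ 0.4728 -0.1217]
 [ 0.5172 -0.1233]]
sides [np.float64(0.2272), np.float64(0.1255), np.float64(0.2271), np.float64(0.1275)]
yaws -3.19 -2.68 -2.6200000000000045 -2.680000000000007 arrow -2.12 rails -3.2699999999999996 -2.62
origin from board [ 0.53574728 -0.12363579]
gaps 0.059901124545122156 0.03273608548391073 mouth mid [ 0.53723186 -0.12305449] far mid [ 0.62476665 -0.12782506] -3.12
[ 0.6037 -0.1294  0.0125]
[ 0.5846 -0.0856  0.028 ]
[ 0.4271 -0.1602  0.0125]
```

```bash
python3 - <<'E'
from h import *
o=readout.get_obs();print(rel(o,(.53,.34,.25),yaw_goal(np.radians(-10))))
E
```

```text
(array([ 6.5, -0. , -0.1]), array([ 50.7, 472.3,  40.9]))
```

```bash
python3 -m inch '[[[-1,0,0],[0,55,5],0.2],[[-3,0,0],[5,115,10],0.2],[[-4,0,0],[12,175,15],0.2],[[-5,0,0],[20,235,20],0.2],[[-6.5,0,0],[28,295,25],0.2],[[-6.5,0,0],[36,355,30],0.2],[[-6.5,0,0],[42,415,36],0.2],[[-6.5,0,0],[50,460,41],0.2],[[-6.5,0,0],[50,472,41],0.2],[[-6.5,0,0],[50,472,41],0.2]]'; python3 - <<'E'
from h import *
o=readout.get_obs();print(R.from_quat(o['ee_rot']).as_matrix().round(3),o['joint_pos'].round(2))
E
```

```text
clock: 2.95
position: [0.5306, 0.3392, 0.2499]
ee_rot: [-0.018, 0.707, 0.019, 0.706]
ft_force: [0.3, -0.1, -0.3]
grip_width: 0.799
[[-0.001 -0.052  0.999]
 [ 0.001  0.999  0.052]
 [-1.     0.001 -0.001]] [ 0.01  0.48 -0.91  1.38  0.37  1.46 -0.83]
```

I typed that turn with the wrong sign, so the tool yaw is +3° instead of -10°. That does no harm and I'll correct it on the next move. Now a look at the stop.

```bash
python3 - <<'E'
from h import *
c=wsnap('w2')
E
```

```text
(no output)
```

View pics/w2.png

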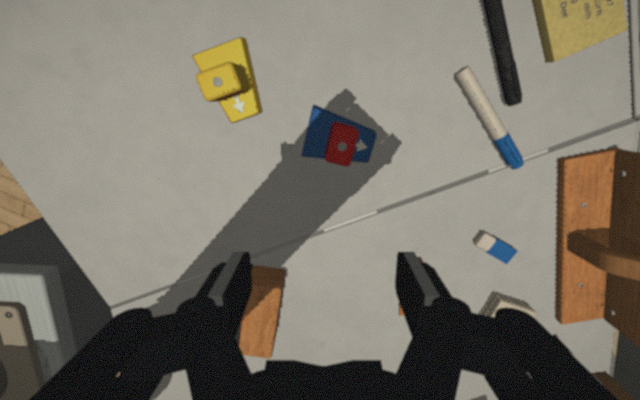

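The stop's red grip is at about (341,144), with the white arrow to its right at (361,146). The yellow copy is at (222,80), well clear. Next I'll refine the grip's position and yaw.

```bash
python3 - <<'E'
from h import *
c=wcam('w2');im=c['pixels']
cv2.imwrite('pics/crop4.png',cv2.resize(im[90:180,290:390,::-1],None,fx=6,fy=6,interpolation=cv2.INTER_CUBIC))
h=cv2.cvtColor(im,cv2.COLOR_RGB2HSV);roi=np.zeros((400,640),bool);roi[90:180,290:390]=1
red=roi&((h[...,0]<10)|(h[...,0]>170))&(h[...,1]>130)
K=c['intrinsics'];v,u=np.nonzero(red);z=c['range_z'][v,u];P=np.c_[(u-K[0,2])/K[0,0]*z,(v-K[1,2])/K[0,0]*z,z];E=c['extrinsics'];P=(P-E[:3,3])@E[:3,:3]
t=P[:,2]>.055;print(t.sum(),len(t),P[t].mean(0))
b=cv2.boxPoints(cv2.minAreaRect(np.c_[u,v][t].astype(np.float32)));w=ray(c,b,.06);print(b,w,w.mean(0))
for i in range(4):
    d=w[(i+1)%4]-w[i];print(np.linalg.norm(d),np.degrees(np.arctan2(d[1],d[0])))
E
```

```text
902 975 [0.54789995 0.3691044  0.06093697]
[[324.23535 160.05882]
 [333.47064 123.11765]
 [358.8824  129.4706 ]
 [349.6471  166.41177]] [[0.53121748 0.35212554 0.06      ]
 [0.53850602 0.39015601 0.06      ]
 [0.56456856 0.38522091 0.06      ]
 [0.55815787 0.34678895 0.06      ]] [0.54811248 0.36857285 0.06      ]
0.03872259000153584 79.1508238902206
0.026525678408382884 -10.722349194192134
0.038962958663051134 -99.47010130573645
0.02746386617986864 168.7953976757385
```

View pics/crop4.png

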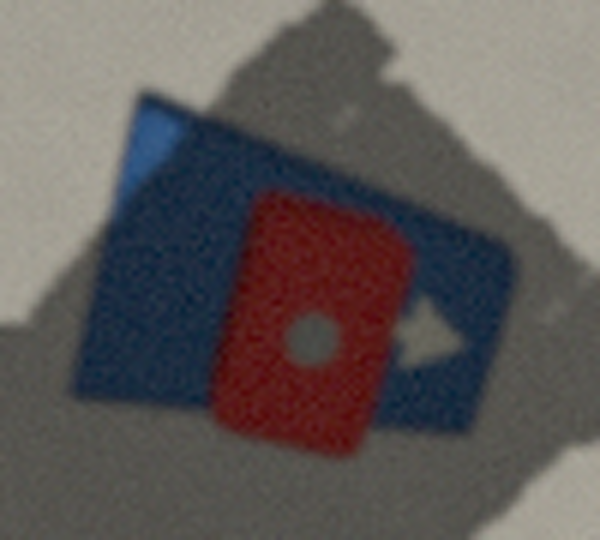

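```bash
python3 - <<'E'
from h import *
o=readout.get_obs();print(rel(o,(.548,.3687,.024),yaw_goal(np.radians(-10.6))))
E
```

```text
(array([13.5, -0. , -0. ]), array([226.3,  29.4,  18.7]))
```

```bash
python3 -m inch '[[[7,0,0],[40,15,10],0.2],[[13.5,0,0],[90,29.5,18.5],0.2],[[13.5,0,0],[135,29.5,18.5],0.2],[[13.5,0,0],[170,29.5,18.5],0.2],[[13.5,0,0],[200,29.5,18.5],0.2],[[13.5,0,0],[218,29.5,18.5],0.2],[[13.5,0,0],[226,29.5,18.5],0.2],[[13.5,0,0],[226,29.5,18.5],0.2]]' 40; python3 - <<'E'
from h import *
o=readout.get_obs();print(o['position'],rel(o,(.548,.3687,.024),yaw_goal(np.radians(-10.6))))
E
```

```text
clock: 4.0
position: [0.5483, 0.3684, 0.0249]
ee_rot: [0.066, 0.704, -0.065, 0.704]
ft_force: [0.8, -0.5, 0.2]
grip_width: 0.805
[0.5483     0.36843654 0.02488015] (array([-0., -0., -0.]), array([ 0.9,  0.2, -0.3]))
```

```bash
python3 -m inch '[[[0,0,0],[0,0,0],1],[[0,0,0],[0,0,0],1],[[0,0,0],[0,0,0],1],[[0,0,0],[0,0,0],1],[[0,0,0],[0,0,0],1],[[0,0,0],[0,0,0],1]]' 40; python3 - <<'E'
from h import *
o=readout.get_obs();wsnap('w3');print(o['position'],o['ft_force'],o['torque'])
E
```

```text
clock: 4.75
position: [0.5487, 0.3688, 0.0258]
ee_rot: [0.066, 0.704, -0.065, 0.704]
ft_force: [-0.3, -1.3, 5.2]
grip_width: 0.319
[0.54872084 0.36884474 0.02578768] [-0.32190974 -1.31131797  5.21239118] [-0.14134241  0.13357228 -0.05764345]
```

View pics/w3.png

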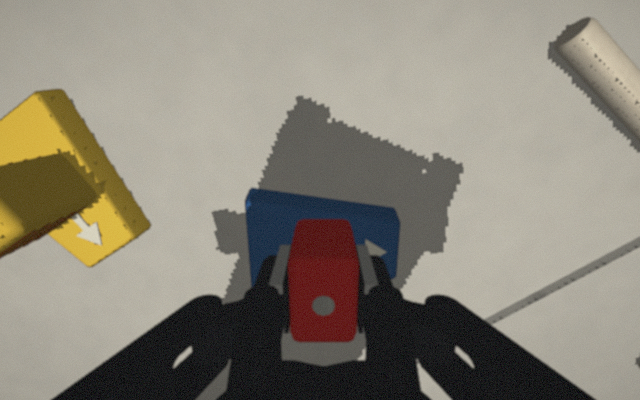

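Gripped, with the pads stopped at about 27 mm on the red block. Next I'll lift, check the hold, and work out the transfer.

```bash
python3 -m inch '[[[0,0,0],[-8,0,0],1],[[0,0,0],[-40,0,0],1],[[0,0,0],[-90,0,0],1],[[0,0,0],[-145,0,0],1],[[0,0,0],[-145,0,0],1]]' 60; python3 - <<'E'
from h import *
o=readout.get_obs();wsnap('w4');print(o['position'],o['ft_force'],o['torque'],o['joint_pos'].round(2))
y=np.radians(-3);d=np.array([np.cos(y),np.sin(y)]);p=np.array([.536,-.1233])-.053*d;print(p,rel(o,(*p,.17),yaw_goal(y)))
E
```

```text
clock: 5.42
position: [0.5498, 0.3704, 0.1759]
ee_rot: [0.068, 0.702, -0.063, 0.706]
ft_force: [-1.1, 0.9, -2.7]
grip_width: 0.32
[0.54977458 0.37039174 0.17588128] [-1.06057906  0.92884565 -2.6818778 ] [ 0.0117454   0.01027857 -0.00461303] [-0.09  0.57 -0.83  1.4   0.42  1.34 -1.11]
[ 0.48307263 -0.12052619] (array([-7.6,  0.4, -0.4]), array([   2.7, -494.8,   25. ]))
```

View pics/w4.png

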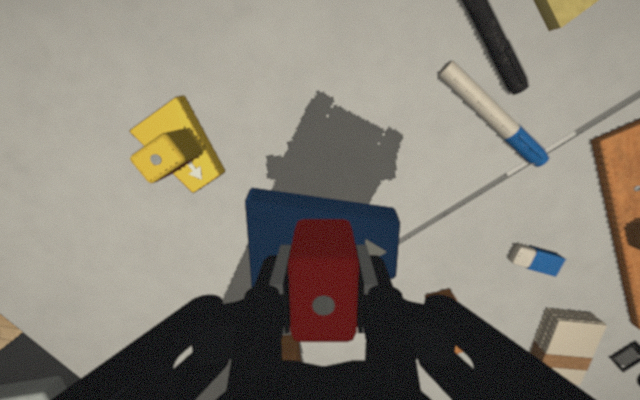

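The stop is off the table with its pose in the hand unchanged, carrying about 2.7 N. Now the traverse.

```bash
python3 -m inch '[[[-1,0,0],[0,-40,2],1],[[-2,0,0],[0,-95,5],1],[[-3,0,0],[0,-150,8],1],[[-4,0,0],[0,-205,10],1],[[-5,0,0],[0,-260,13],1],[[-6,0,0],[0,-315,16],1],[[-7,0,0],[0,-370,19],1],[[-7.6,0.4,-0.4],[1,-425,22],1],[[-7.6,0.4,-0.4],[2,-475,24],1],[[-7.6,0.4,-0.4],[3,-495,25],1]]'; python3 -m inch '[[[0,0,0],[0,0,0],1],[[0,0,0],[0,0,0],1]]'; python3 - <<'E'
from h import *
o=readout.get_obs();wsnap('w5');print(o['position'],o['ft_force'],o['torque'],o['joint_pos'].round(2))
y=np.radians(-3);d=np.array([np.cos(y),np.sin(y)]);p=np.array([.536,-.1233])-.053*d;print(p,rel(o,(*p,.038),yaw_goal(y)))
E
```

```text
clock: 6.72
position: [0.4802, -0.1253, 0.1663]
ee_rot: [0.019, 0.709, -0.021, 0.704]
ft_force: [-0.8, 0.6, -2.1]
grip_width: 0.316
clock: 6.98
position: [0.4797, -0.1243, 0.1654]
ee_rot: [0.019, 0.71, -0.021, 0.704]
ft_force: [0.1, -0.3, -2.7]
grip_width: 0.32
[ 0.47968419 -0.12426235  0.16541315] [ 0.10702592 -0.25773399 -2.69945368] [ 0.01977435 -0.03578298 -0.00744353] [ 0.86  0.17 -0.76  1.84  0.13  1.18  0.  ]
[ 0.48307263 -0.12052619] (array([-0.3, -0.5,  0.1]), array([127.4,   4.2,   4.3]))
```

View pics/w5.png

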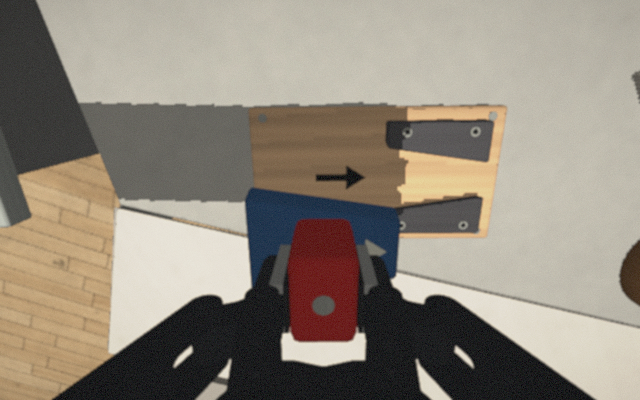

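```bash
python3 -m inch '[[[-0.3,-0.5,0],[40,4,4],1],[[-0.3,-0.5,0],[85,4,4],1],[[-0.3,-0.5,0],[108,4,4],1],[[-0.3,-0.5,0],[117,4,4],1],[[-0.3,-0.5,0],[117,4,4],1],[[-0.3,-0.5,0],[117,4,4],1]]'; python3 - <<'E'
from h import *
o=readout.get_obs();wsnap('w6');snap('scene','s6');snap('top','t6');print(o['position'],o['ft_force'],o['torque'],o['joint_pos'].round(2))
y=np.radians(-3);d=np.array([np.cos(y),np.sin(y)]);p=np.array([.536,-.1233])-.053*d;print(p,rel(o,(*p,.038),yaw_goal(y)))
a=cv2.imread('pics/s6.png')[130:240,340:460];b=cv2.imread('pics/t6.png')[150:270,380:480]
cv2.imwrite('pics/crop6.png',np.hstack([cv2.resize(a,(400,366)),cv2.resize(b,(400,480))[:366]]))
E
```

```text
clock: 7.78
position: [0.4842, -0.1203, 0.0498]
ee_rot: [0.017, 0.706, -0.019, 0.708]
ft_force: [-0.6, 0.5, -2.4]
grip_width: 0.318
[ 0.48421157 -0.12025431  0.04983224] [-0.6093243   0.47991515 -2.35638133] [ 0.00052066  0.01402138 -0.01270343] [ 0.79  0.33 -0.72  1.95  0.27  0.95 -0.11]
[ 0.48307263 -0.12052619] (array([0.1, 0.2, 0.2]), array([11.8, -0.3, -1.2]))
```

View pics/w6.png

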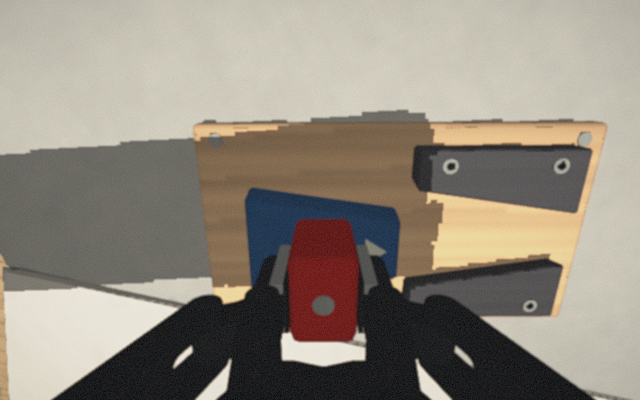

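View pics/crop6.png

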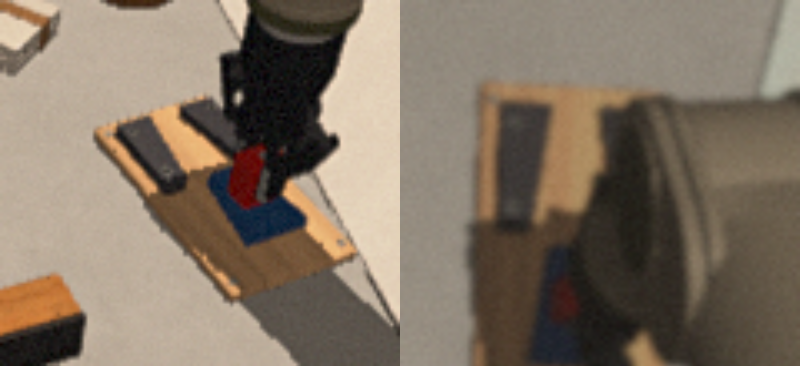

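The foot hangs square behind the mouth, about 12 mm above the board. I'll lower it slowly.

```bash
python3 -m inch '[[[0.1,0.2,0.2],[5,0,-1],1],[[0.1,0.2,0.2],[8,0,-1],1],[[0.1,0.2,0.2],[10,0,-1],1],[[0.1,0.2,0.2],[11,0,-1],1],[[0.1,0.2,0.2],[11.5,0,-1],1],[[0.1,0.2,0.2],[12,0,-1],1]]' 40
```

```text
clock: 8.68
position: [0.483, -0.1205, 0.0378]
ee_rot: [0.019, 0.707, -0.019, 0.706]
ft_force: [-3.4, 1.2, 7.0]
grip_width: 0.319
```

The foot is on the board, reading 7 N up. I'll slide it, still gripped, most of the way in and keep about 20 mm for the loosened push.

```bash
python3 -m inch '[[[0,0,0],[-0.5,0,6],1],[[0,0,0],[-0.5,0,14],1],[[0,0,0],[-0.5,0,22],1],[[0,0,0],[-0.5,0,30],1],[[0,0,0],[-0.5,0,38],1],[[0,0,0],[-0.5,0,46],1],[[0,0,0],[-0.5,0,54],1],[[0,0,0],[-0.5,0,54],1]]' 30; python3 - <<'E'
from h import *
o=readout.get_obs();wsnap('w7');print(o['position'],o['ft_force'],o['torque'])
y=np.radians(-3);d=np.array([np.cos(y),np.sin(y)]);print((o['position'][:2]-[.536,-.1233])@np.c_[d,[-d[1],d[0]]], rel(o,o['position'],yaw_goal(y)))
E
```

```text
clock: 9.68
position: [0.5374, -0.1232, 0.0382]
ee_rot: [0.019, 0.707, -0.018, 0.706]
ft_force: [0.0, 0.6, -3.0]
grip_width: 0.32
[ 0.53741431 -0.12319428  0.03819455] [ 0.01538743  0.58608061 -2.97145347] [ 0.00854446 -0.06022243  0.02259932]
[0.00140684 0.0001796 ] (array([ 0. , -0.1, -0. ]), array([0., 0., 0.]))
```

View pics/w7.png

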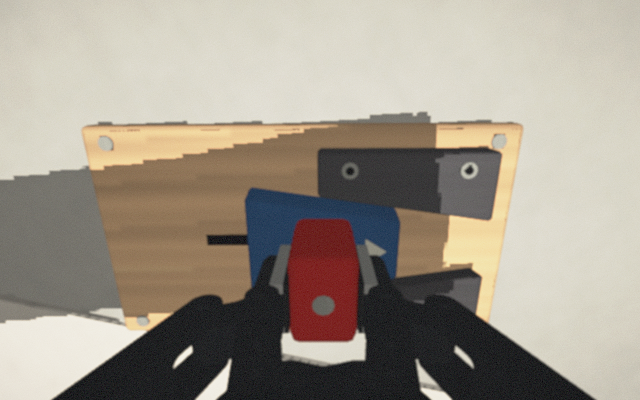

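The nose is in between the rails and laterally centred to within 0.2 mm. It hovers about 0.4 mm above the board, so I'll set it back down, continue to x≈18, and loosen.

```bash
python3 -m inch '[[[0,0,0],[0.4,0,0],1],[[0,0,0],[0.7,0,3],1],[[0,0,0],[0.7,0,9],1],[[0,0,0],[0.7,0,15],1],[[0,0,0],[0.7,0,17],1],[[0,0,0],[0.7,0,17],1]]' 30;  python3 -m inch '[[[0,0,0],[0,0,0],0.63],[[0,0,0],[0,0,0],0.63],[[0,0,0],[0,0,0],0.63]]' 20; python3 - <<'E'
from h import *
o=readout.get_obs();wsnap('w8');print(o['position'],o['ft_force'],o['torque'])
y=np.radians(-3);d=np.array([np.cos(y),np.sin(y)]);print((o['position'][:2]-[.536,-.1233])@np.c_[d,[-d[1],d[0]]], rel(o,o['position'],yaw_goal(y)))
E
```

```text
clock: 10.48
position: [0.5542, -0.1242, 0.0378]
ee_rot: [0.019, 0.707, -0.018, 0.706]
ft_force: [-2.7, 0.6, 5.3]
grip_width: 0.319
clock: 10.85
position: [0.5543, -0.1242, 0.0377]
ee_rot: [0.019, 0.707, -0.018, 0.706]
ft_force: [-0.3, 0.1, 0.5]
grip_width: 0.367
[ 0.55427704 -0.12420653  0.03774107] [-0.25091943  0.10701451  0.51966529] [-0.026518   -0.02636216  0.01167706]
[1.82994354e-02 5.12636338e-05] (array([-0. , -0.1, -0. ]), array([0., 0., 0.]))
```

View pics/w8.png

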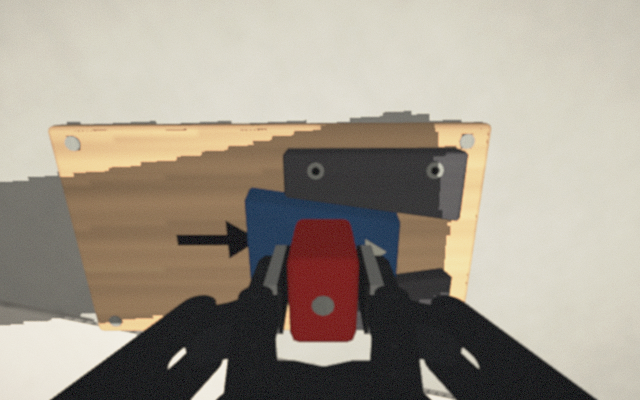

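The fingers are loosened and the forces are near zero. Next is the push with the rear finger, stepwise.

```bash
python3 -m inch '[[[0,0,0],[-1,0,3],0.63],[[0,0,0],[-1,0,7],0.63],[[0,0,0],[-1,0,11],0.63],[[0,0,0],[-1,0,15],0.63],[[0,0,0],[-1,0,18],0.63],[[0,0,0],[-1,0,20],0.63],[[0,0,0],[-1,0,20],0.63]]'; python3 - <<'E'
from h import *
o=readout.get_obs();wsnap('w9');print(o['position'],o['ft_force'],o['torque'])
y=np.radians(-3);d=np.array([np.cos(y),np.sin(y)]);print((o['position'][:2]-[.536,-.1233])@np.c_[d,[-d[1],d[0]]], rel(o,o['position'],yaw_goal(y)))
E
```

```text
clock: 11.78
position: [0.5744, -0.125, 0.0387]
ee_rot: [0.019, 0.707, -0.018, 0.707]
ft_force: [-0.7, 0.4, -0.6]
grip_width: 0.368
[ 0.57438334 -0.12500583  0.0386598 ] [-0.7342354   0.37851785 -0.60080587] [0.17218719 0.28812312 0.01216965]
[0.03842002 0.00030534] (array([ 0. , -0.1, -0. ]), array([0., 0., 0.]))
```

View pics/w9.png

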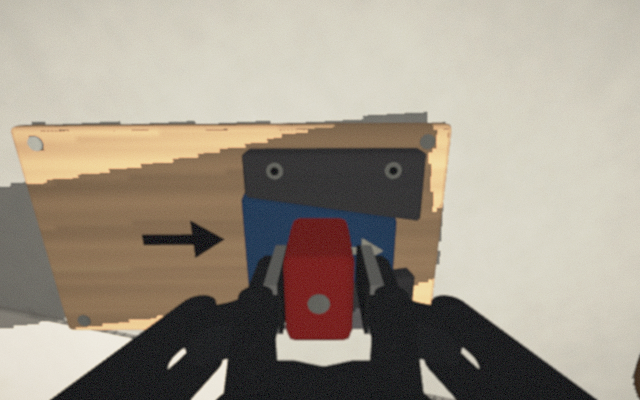

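```bash
python3 -m inch '[[[0,0,0],[0,0,1],0.63],[[0,0,0],[0,0,2],0.63],[[0,0,0],[0,0,3],0.63],[[0,0,0],[0,0,3],0.63]]'
```

```text
clock: 12.32
position: [0.5766, -0.125, 0.0385]
ee_rot: [0.019, 0.708, -0.018, 0.706]
ft_force: [-7.9, 1.4, 6.3]
grip_width: 0.369
```

```bash
python3 -m inch '[[[0,0,0],[0,0,1],0.63],[[0,0,0],[0,0,2],0.63],[[0,0,0],[0,0,2],0.63]]'
```

```text
clock: 12.7
position: [0.5765, -0.1251, 0.0382]
ee_rot: [0.018, 0.709, -0.018, 0.704]
ft_force: [-13.8, 2.0, 10.1]
grip_width: 0.367
```

```bash
python3 -m inch '[[[0,0,0],[-0.5,0,2],0.63],[[0,0,0],[-0.5,0,3],0.63],[[0,0,0],[-0.5,0,3],0.63]]'; python3 - <<'E'
from h import *
o=readout.get_obs();wsnap('w10');print(o['position'],o['ft_force'],o['torque'])
E
```

```text
clock: 13.08
position: [0.5764, -0.1251, 0.0381]
ee_rot: [0.018, 0.712, -0.019, 0.702]
ft_force: [-18.8, 2.1, 12.1]
grip_width: 0.374
[ 0.57638868 -0.12505087  0.03811251] [-18.76334467   2.0908806   12.14987231] [0.51838897 3.81525274 0.02905774]
```

View pics/w10.png

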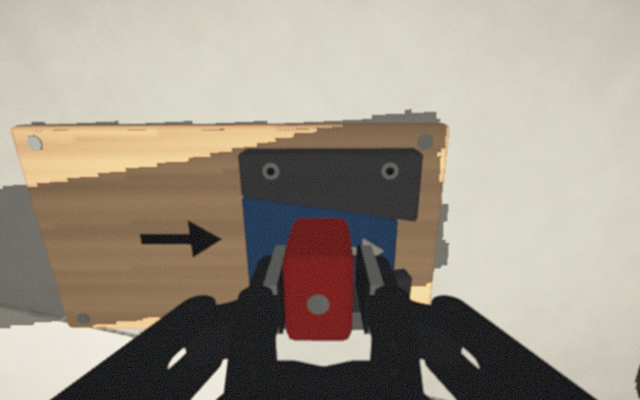

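It held still under 18.8 N and the wide end is level with the rail ends (u≈240 against 243), so it is wedged. Now I'll relax, open, check and lift straight up.

```bash
python3 - <<'E'
from h import *
o=readout.get_obs();print(rel(o,o['position'],yaw_goal(np.radians(-3))))
E
python3 -m inch '[[[0,0.8,0],[-0.5,0,-1.5],0.62],[[0,0.8,0],[-0.5,0,-1.5],0.55],[[0,0.8,0],[-0.5,0,-1.5],0.4],[[0,0.8,0],[-0.5,0,-1.5],0.3],[[0,0.8,0],[-0.5,0,-1.5],0.3]]'
```

```text
(array([ 0. , -0.8,  0. ]), array([0., 0., 0.]))
clock: 13.75
position: [0.575, -0.125, 0.0386]
ee_rot: [0.018, 0.717, -0.018, 0.697]
ft_force: [0.6, 0.1, -0.9]
grip_width: 0.701
```

I sent that tilt correction with the wrong sign, so the tool leans 1.6° with all forces at zero. I'll straighten it during the lift.

```bash
python3 -m inch '[[[0,-1.6,0],[0,0,0],0.3],[[0,-1.6,0],[-10,0,0],0.3],[[0,-1.6,0],[-35,0,0],0.3],[[0,-1.6,0],[-80,0,0],0.3],[[0,-1.6,0],[-120,0,0],0.3],[[0,-1.6,0],[-160,0,0],0.3],[[0,-1.6,0],[-160,0,0],0.3]]'; python3 - <<'E'
from h import *
o=readout.get_obs();wsnap('w11');snap('scene','s11');print(o['position'],o['ft_force'],o['torque'],o['clock'])
print(rel(o,(.46,-.25,.30),yaw_goal(np.radians(-3))))
E
```

```text
clock: 14.62
position: [0.5812, -0.1251, 0.2028]
ee_rot: [0.018, 0.705, -0.019, 0.709]
ft_force: [-0.2, 0.6, -1.2]
grip_width: 0.7
[ 0.58124526 -0.12506128  0.20278791] [-0.19520572  0.64505374 -1.22138822] [-0.04166628 -0.02142626  0.00826356] 14.625
(array([0. , 0.3, 0.1]), array([ -97.6, -131.3, -114. ]))
```

View pics/w11.png

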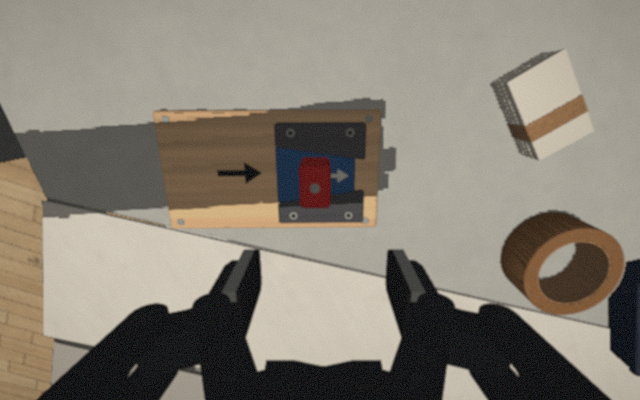

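View pics/s11.png

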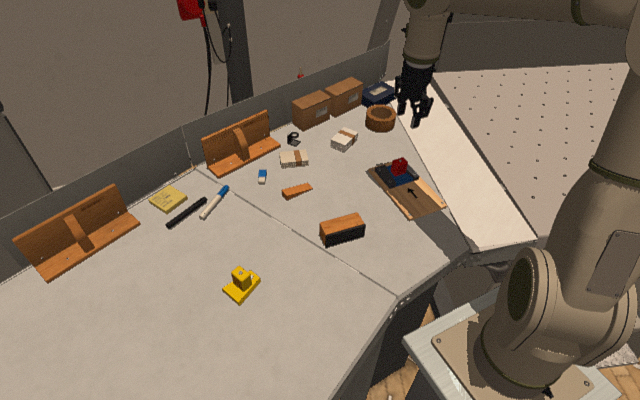

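The stop sits between the rails with its grip at (315,182), and the bystanders look unmoved. Now a numeric check.

```bash
python3 - <<'E'
from h import *
c=wcam('w11');im=c['pixels'];h=cv2.cvtColor(im,cv2.COLOR_RGB2HSV);roi=np.zeros((400,640),bool);roi[150:215,290:340]=1
red=roi&((h[...,0]<10)|(h[...,0]>170))&(h[...,1]>130);v,u=np.nonzero(red);K=c['intrinsics'];E=c['extrinsics'];z=c['range_z'][v,u]
P=np.c_[(u-K[0,2])/K[0,0]*z,(v-K[1,2])/K[0,0]*z,z];P=(P-E[:3,3])@E[:3,:3];t=P[:,2]>.066
w=ray(c,cv2.boxPoints(cv2.minAreaRect(np.c_[u,v][t].astype(np.float32))),.072);y=np.radians(-3);d=np.array([np.cos(y),np.sin(y)])
print('top z',np.median(P[t,2]),'jig xy',(w.mean(0)[:2]-[.536,-.1233])@np.c_[d,[-d[1],d[0]]])
e=w[1]-w[0];print(np.degrees(np.arctan2(e[1],e[0])))
cv2.imwrite('pics/crop11.png',cv2.resize(im[100:235,145:395,::-1],None,fx=3.2,fy=3.2,interpolation=cv2.INTER_CUBIC))
a=cv2.imread('pics/scene0.png').astype(int);b=cv2.imread('pics/s11.png').astype(int)
for n,r in(('block',(315,210,370,248)),('wedge',(278,180,318,202))):print(n,np.abs(a-b)[r[1]:r[3],r[0]:r[2]].mean())
E
```

```text
top z 0.07236570605102545 jig xy [0.03894548 0.00292135]
-3.048167208186418
block 7.301275917065391
wedge 7.756818181818182
```

View pics/crop11.png

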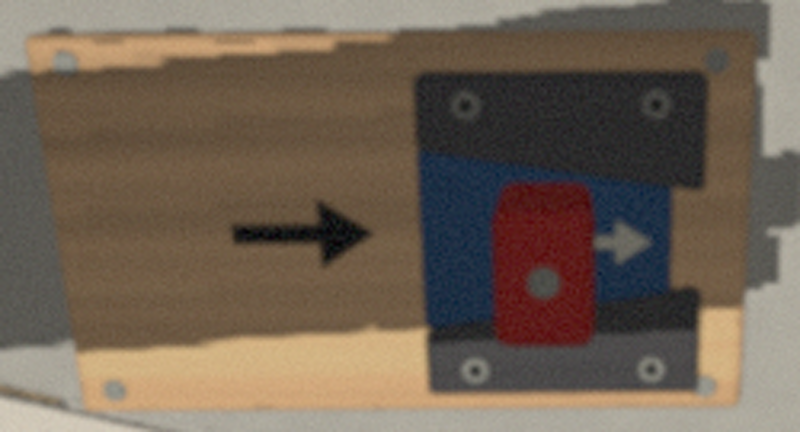

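```bash
python3 - <<'E'
from h import *
a=cv2.imread('pics/scene0.png').astype(int);b=cv2.imread('pics/s11.png').astype(int)
print('noise',np.abs(a-b)[300:340,100:200].mean())
for n,r in(('block',(310,205,375,250)),('wedge',(272,176,322,204))):
    A=a[r[1]:r[3],r[0]:r[2]].astype(np.uint8);B=b[r[1]:r[3],r[0]:r[2]].astype(np.uint8)
    print(n,cv2.phaseCorrelate(cv2.cvtColor(A,6).astype(np.float32),cv2.cvtColor(B,6).astype(np.float32)))
o=readout.get_obs();print(o['clock'],o['ft_force'],np.abs(o['joint_velocities']).max())
print(manip.hand_in())
E
```

```text
noise 8.542666666666667
block ((-0.015807865845992808, 0.5330498361083471), 0.9559869627893707)
wedge ((0.06517103567755811, -0.006708009838730433), 1.0190042514801025)
14.725 [-0.04583068 -0.79199147 -0.61925077] 0.02237578862397596
the job is handed in; nothing more can be done
None
```

The blue stop is wedged between the jig's rails, and I handed the job in at about 14.7 s on the robot's clock. I gripped the stop by its red grip and set its foot on the bare board in front of the mouth. I slid it in, still gripped, to about 20 mm short, then loosened the fingers and pushed with the rear finger. It did not move as the push rose from 8 to 18.8 N. I then opened the fingers and lifted clear.

**Last checks:**
- **Seating:** the grip centre is at jig x ≈ 39 mm, its top is at z ≈ 72 mm as it should be with the foot flat, and its yaw is -3.0°, in line with the jig. The wide end is level with the rail ends in the close-up.
- **Disagreement:** the same measurement put the grip 2.9 mm off centre in y, although the tool was only about 0.3 mm off during the push. The close-up shows both long sides of the foot against the rails, so I put this down to image bias and did not chase it further.
- **Bystanders:** the wooden wedge shifted less than 0.1 px between the first and last scene pictures. The knocking block showed about 0.5 px in one axis, though its pixel difference stayed within image noise, so I take it as unmoved.
- **Slips:** I typed two small turns with the wrong sign, one while hovering and one after releasing. Neither gave any contact force, and both were corrected on the next move.

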